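# Touch-dry test of painted clay stones

### The job

Test whether the painted clay stones on their drying stands are touch-dry: press lightly down on top of the small flat pebble first, then the long egg-shaped stone, and last the large broad boulder, each just until it has sunk about half a centimetre on its stiff pin and stays down as a sign that it is tested. Press none of them far down, for that marks the paint. Leave the ball alone, pull no stone up, and leave everything else on the table where it is.

Things in the scene. Friction and masses are not known exactly. Their poses are not given: they have to be found in the camera images.
- pebble_top (a point): Top centre of the pebble: small, flat, round clay stone, 30 mm across and 22 mm high, rounded edges and a nearly flat top; painted coral like the others, on a vertical pin in a fixed stand (round foot 56 mm across on the paper sheet). This point lies 76 mm above the table at the start, right over the pin, and goes down with the stone.
- pebble (a joint): How far the pebble has sunk on its pin, in m: 0 at the start, positive downwards, 0.018 at the bottom stop, negative if pulled up. The pin slides vertically; it starts to give at about 2.5 N and then needs about 0.4 N more per mm (5 N: about 6 mm down). Let go, it stays down, at most about 6 mm. Sunk 2.5 mm or more it shows as tested; sunk more than 15 mm its paint is marked.
- egg_top (a point): Top centre of the egg: long egg-shaped clay stone lying level, 72 mm long, 42 mm wide and 43 mm high, rounded on top; painted coral like the others, on a vertical pin in a fixed stand (round foot 56 mm across on the paper sheet). This point lies 97 mm above the table at the start, right over the pin, and goes down with the stone.
- egg (a joint): How far the egg has sunk on its pin, in m: 0 at the start, positive downwards, 0.018 at the bottom stop, negative if pulled up. The pin slides vertically; it starts to give at about 2.5 N and then needs about 0.4 N more per mm (5 N: about 6 mm down). Let go, it stays down, at most about 6 mm. Sunk 2.5 mm or more it shows as tested; sunk more than 15 mm its paint is marked.
- boulder_top (a point): Top centre of the boulder: large, broad, round clay stone, 92 mm across and 46 mm high, rounded edges and a nearly flat top; painted coral like the others, on a vertical pin in a fixed stand (round foot 56 mm across on the paper sheet). This point lies 100 mm above the table at the start, right over the pin, and goes down with the stone.
- boulder (a joint): How far the boulder has sunk on its pin, in m: 0 at the start, positive downwards, 0.018 at the bottom stop, negative if pulled up. The pin slides vertically; it starts to give at about 2.5 N and then needs about 0.4 N more per mm (5 N: about 6 mm down). Let go, it stays down, at most about 6 mm. Sunk 2.5 mm or more it shows as tested; sunk more than 15 mm its paint is marked.
- ball_top (a point): Top centre of the ball: clay ball, 60 mm across; painted coral like the others, on a vertical pin in a fixed stand (round foot 56 mm across on the paper sheet). This point lies 114 mm above the table at the start, right over the pin, and goes down with the stone.
- ball (a joint): How far the ball has sunk on its pin, in m: 0 at the start, positive downwards, 0.018 at the bottom stop, negative if pulled up. The pin slides vertically; it starts to give at about 2.5 N and then needs about 0.4 N more per mm (5 N: about 6 mm down). Let go, it stays down, at most about 6 mm. To be left alone.
- blob: Loose unpainted lump of white plaster, 32 mm across, 22 mm high, on the paper between the stands; origin under its centre.
- brush: Loose paint brush 200 mm long, lying on the paper's edge nearest the robot; origin at its middle, x along it.
- dish: Loose white plastic dish, 48 mm across, 20 mm high, on the paper's edge on the robot's left; origin under its centre.
- bottle: Loose red plastic paint bottle, 72 mm across, 230 mm high, on the robot's left; origin under its centre.
- palette: Loose white plate used as a palette, 160 mm across, 16 mm high, on the robot's right; origin under its centre.
- putty_knife: Loose putty knife 240 mm long, lying just beside the paper on the robot's right; origin at its middle, x along it.
- spanner: Loose spanner 160 mm long, lying on the robot's left; origin at its middle, x along it.

How it is judged:
On the way, in this order (a step that is already met when the one before it is completed fails the run):
1. the pebble is pressed down 2.5 mm or more (value of joint pebble above 0.0025 m), for 0.1 s.
2. the egg is pressed down 2.5 mm or more (value of joint egg above 0.0025 m), for 0.1 s.
3. the boulder is pressed down 2.5 mm or more (value of joint boulder above 0.0025 m), for 0.1 s.
At the end, for the whole second after the job is handed in: Pebble, egg and boulder each remain sunk by 2.5 to 15 mm; the ball is within 2 mm down (4 mm up) of its start; every loose thing lies still within 20 mm of where it was (value of joint pebble between 0.0025 and 0.015 m and value of joint egg between 0.0025 and 0.015 m and value of joint boulder between 0.0025 and 0.015 m and value of joint ball between -0.004 and 0.002 m and distance of each of blob, brush, dish, bottle, palette, putty_knife, spanner from where it was at the start of the episode below 0.02 m and linear speed of each of blob, brush, dish, bottle, palette, putty_knife, spanner below 0.02 m/s); the robot touches nothing.
It fails at once if pebble, egg or boulder is pressed down more than 15 mm (paint marked) (value of joint any of pebble, egg, boulder above 0.015 m).
It fails at once if a stone or the ball is pulled up more than 4 mm (value of joint any of pebble, egg, boulder, ball below -0.004 m).
It fails at once if the ball is pressed down by more than 2 mm (value of joint ball above 0.002 m).
It fails at once if a loose thing on the table is shifted more than 20 mm (distance of any of blob, brush, dish, bottle, palette, putty_knife, spanner from where it was at the start of the episode above 0.02 m).
It also fails if it takes over 48 s, if anything falls off the work surface, if the arm or the gripper's body presses on something with over 40 N, if the wrist force passes 120 N, or if a joint passes its speed limit or range.

### The arm

A 6-joint arm with a two-finger parallel gripper is mounted at the origin on the work surface. World frame = base frame: x ahead of the robot, y to its left, z up, the work surface at z = 0. Lengths are in m, angles in rad, forces in N, time in s.
With the tool pointing down it reaches from about 0.275 to 0.875 m from the base axis. Payload 12.5 kg.
Tool frame: the origin (TCP) lies at the very end of the fingers, on their centre line; the grasp point (between the pads) lies 19 mm behind it; z points along the fingers, y is the line along which they close (so a half turn about z gives the same grasp; the last joint's range is limited). The gripper opens to 85 mm and grips with 20 to 120 N. Pads are 22 mm wide; open, the fingers measure 114 mm over their backs; the gripper's body (76 mm by 85 mm) begins 54 mm behind the grasp point. The pads swing forward as they close: fully open they stand 13 mm farther back than shut.
Start: joints at [-1.391, 0.351, 1.652, -0, 1.139, -0.085], TCP at [0.144, -0.531, 0.231] pointing down, gripper open.
Joint ranges: [-2.75, 2.75], [-0.79, 2.1], [0.01, 2.65], [-1.57, 4.71], [0.07, 3.14], [-2.87, 2.87]. Speed limits (rad/s): [2.22, 2.22, 2.79, 3.14, 3.14, 3.14].

### API

Orientations are given as a rotation vector (axis times angle).
In Python, from cell import arm gives the robot as it stands. The module is installed in compiled form; this text tells all that it offers.
- The arm moves only by the shell command python3 -m handwheel 'ROWS' [OPENING] [FORCE]. ROWS is JSON, a list of rows, each a list of 2 entries, a list of its own where there are three numbers: the shift along the world's x, y, z in mm, then the turn, a rotation vector about the world's x, y, z in degrees. In form: [[[x, y, z], [ax, ay, az]], ...]. A call has 1 to 10 rows; each row is the pose to reach, as a shift and turn from the pose commanded when the call began; what a row does not reach only later rows make up. A row lasts 1/10 s, in which the tool goes at most 50 mm and 8.59 degrees, less where a joint would pass 70% of its speed; a pose out of reach is approached as far as the arm can. A call with a gripper value outside its range is refused whole. OPENING is the closure in counts, from 0 (fully open) to 255 (shut), set as the call begins (- or left out, the last holds). The fingers move at their own pace and stop on an object; FORCE is the grip in N (left out, the last holds). Time passes only in rows, so rows that repeat a pose let the fingers close. It gives the time, the measured TCP pose, the force, the opening and the grip force at its end, in the units of the state.
- arm.get_state(): the state, without advancing time (a new reading comes with each control period).
- arm.grab_frame(name): name is "scene" or "top" or "wrist"; returns (picture, depth): 480x640x3 uint8, red, green, blue; 480x640 float32, m along the optical axis (not along the pixel's ray), 0 where there is no reading.
- arm.camera_info(name): a dict with "camera_matrix" (3x3 intrinsics, pixels), "extrinsics" (4x4, takes a point from camera to world coordinates); the wrist camera has in their place "T_tool_cam" (4x4, takes a point from camera to tool coordinates, whose origin is the TCP and whose axes are the flange's). Camera axes: x right, y up, looking along -z (the intrinsics and any distortion apply to the point x, -y, -z); pixel columns grow to the right and rows downward; lengths in m; the calibration is good to about 2 mm. A picture is of the moment at which its call begins: read the wrist's pose just before it. camera_info takes no time and is no camera call.
- arm.hand_in(): hands the job in; it is judged then, once.
Trained networks look in the newest picture that a camera, given by its name, has taken for a name from the list of things; names that differ only in an ending like _2 or _b are one class to them, and where a whole thing is asked for, a point or a joint stands for the part that bears it (a point fixed in the world has none). Each returns a list of dicts, best first, with "p" (0 to 1); they miss things now and then, are a little off and sometimes report something else, mostly with a low value. They report only what shows in the picture. A call takes as long as a camera call.
- arm.recognise(query, camera): "box" ([left, top, width, height] in pixels, round what is visible of it).
- arm.spot_point(query, camera): "uv" ([column, row] in pixels: a listed point, or the origin of a listed thing).
The state is a dict: "t": time; "q": joint angles; "qd": joint speeds; "joint_torque": joint torques, N m; "position": TCP position; "eef_rot": TCP orientation; "wrist_force": force on the tool from outside, world axes, zero at the start; "ft_torque": the same for the moment, N m; "finger_gap": opening from 0.0 (shut) to 1.0 (fully open); "finger_force": force on a finger pad.
Only numpy, scipy, OpenCV 4.12 (cv2) and the standard library are available. Lean on these libraries where they do the work, as an engineer would, in place of code of your own. Each camera call takes 0.05 s, during which the arm holds its last target. There are 200 camera calls.

## Working session

There is one attempt and no reset: what is moved stays moved. The work goes in short steps, Python scripts to look and compute and a shell command to move; the robot and the scene stay as the last step left them, time stands still between calls to the robot, and variables do not carry over. Pictures are saved under pics/ and viewed, at most 10 in all, crops included, and the job is handed in when it is done.

```bash
mkdir -p pics; cat > h.py <<'E'
import numpy as np, cv2
from cell import arm
from scipy.spatial.transform import Rotation as R
def world(name,uv,depth,win=1):
    i=arm.camera_info(name);K=np.array(i["camera_matrix"]);
    u,v=int(round(uv[0])),int(round(uv[1]))
    p=depth[max(0,v-win):v+win+1,max(0,u-win):u+win+1];p=p[p>0]
    if not len(p):return None
    d=np.median(p)
    c=np.array([(uv[0]-K[0,2])/K[0,0]*d,-(uv[1]-K[1,2])/K[1,1]*d,-d,1])
    if "extrinsics" in i: T=np.array(i["extrinsics"])
    else:
        s=arm.get_state();B=np.eye(4);B[:3,:3]=R.from_rotvec(s["eef_rot"]).as_matrix();B[:3,3]=s["position"];T=B@np.array(i["T_tool_cam"])
    return (T@c)[:3]
E
python3 - <<'E'
from h import *
np.set_printoptions(precision=4,suppress=True)
print(arm.get_state())
ims=[]
for n in ["top","scene"]:
    print(n,arm.camera_info(n))
    im,d=arm.grab_frame(n)
    cv2.imwrite(f"pics/{n}1.png",im[:,:,::-1])
    for q in ["pebble_top","egg_top","boulder_top","ball_top"]:
        for r in arm.spot_point(q,n)[:2]: print(n,q,r["p"],r["uv"],world(n,r["uv"],d))
E
```

```text
{'t': 0.0, 'q': array([-1.3906,  0.3512,  1.6524,  0.    ,  1.1391, -0.0846]), 'qd': array([ 0.0008, -0.0003,  0.0008,  0.0022,  0.0002, -0.0006]), 'joint_torque': array([  0.0011, -50.6107, -29.1404,  -0.0001,   0.0045,  -0.    ]), 'position': array([ 0.1439, -0.5305,  0.2308]), 'eef_rot': array([-3.1129, -0.4146,  0.0001]), 'wrist_force': array([-0.5056,  0.3686, -0.3328]), 'ft_torque': array([ 0.0186, -0.0393, -0.0213]), 'finger_force': 0.0, 'finger_gap': 1.0024381491950918}
top {'camera_matrix': array([[504.3407,   0.    , 313.6311],
       [  0.    , 504.3407, 234.6557],
       [  0.    ,   0.    ,   1.    ]]), 'extrinsics': array([[ 0.0179,  0.9973, -0.0716,  0.4639],
       [-0.9993,  0.0201,  0.03  , -0.0097],
       [ 0.0314,  0.071 ,  0.997 ,  1.2337],
       [ 0.    ,  0.    ,  0.    ,  1.    ]])}
top pebble_top 0.47 [245.8, 183.0] [0.6636 0.1143 0.0756]
top egg_top 0.68 [240.6, 291.9] [0.4107 0.1258 0.0161]
top egg_top 0.56 [309.4, 272.3] [ 0.4606 -0.036   0.095 ]
top boulder_top 0.84 [326.7, 204.8] [ 0.6139 -0.0724  0.0991]
top boulder_top 0.39 [444.3, 222.0] [ 0.589  -0.3659  0.0148]
top ball_top 0.94 [221.8, 241.0] [0.5263 0.1597 0.1124]
scene {'camera_matrix': array([[510.666 ,   0.    , 328.0045],
       [  0.    , 510.666 , 240.1572],
       [  0.    ,   0.    ,   1.    ]]), 'extrinsics': array([[-0.2227, -0.5357,  0.8145,  1.4843],
       [ 0.9748, -0.1335,  0.1787,  0.1678],
       [ 0.013 ,  0.8338,  0.552 ,  0.7347],
       [ 0.    ,  0.    ,  0.    ,  1.    ]])}
scene pebble_top 0.7 [188.5, 270.4] [ 0.6056 -0.3642 -0.0015]
scene pebble_top 0.67 [386.1, 288.8] [0.6594 0.1102 0.076 ]
scene egg_top 0.91 [336.1, 221.4] [ 0.3005 -0.0698 -0.0017]
scene boulder_top 0.82 [308.0, 254.7] [ 0.6156 -0.0664  0.1015]
scene ball_top 0.95 [420.3, 245.6] [0.5381 0.1666 0.1123]
```

View pics/top1.png

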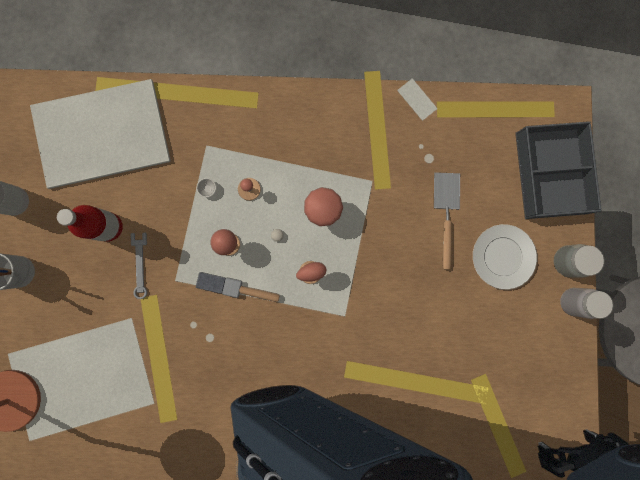

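View pics/scene1.png

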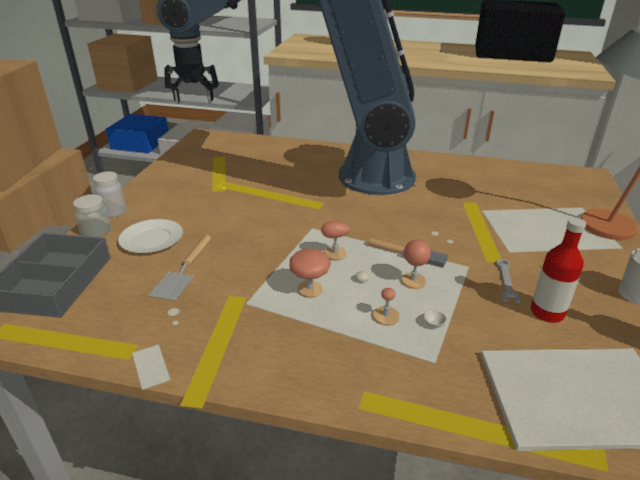

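The top view shows the pebble at (246,185), egg at (311,272), boulder at (323,207) and ball at (224,242). That makes the first egg report (240,292) a false hit on the brush. In the scene view they are at pebble (388,294), egg (335,229), boulder (310,263) and ball (417,252). Next I'll refine the tops from the coral point cloud.

```bash
python3 - <<'E'
from h import *
np.set_printoptions(precision=4,suppress=True)
seeds={"pebble":(.661,.112,.076),"egg":(.46,-.036,.097),"boulder":(.614,-.070,.1),"ball":(.53,.163,.114)}
for n in ["top","scene"]:
    im,d=arm.grab_frame(n);i=arm.camera_info(n);K=i["camera_matrix"];T=i["extrinsics"]
    v,u=np.mgrid[:480,:640]
    P=np.stack([(u-K[0,2])/K[0,0]*d,-(v-K[1,2])/K[1,1]*d,-d],-1)@T[:3,:3].T+T[:3,3]
    f=im.astype(float);red=(f[...,0]>1.5*f[...,1])&(d>0)
    for k,s in seeds.items():
        m=(np.hypot(P[...,0]-s[0],P[...,1]-s[1])<.06)&(P[...,2]>s[2]-.03)&(P[...,2]<s[2]+.02)&red
        Q=P[m]; zt=np.percentile(Q[:,2],95); t=Q[Q[:,2]>zt-.004]
        print(n,k,len(Q),"ztop",zt,"mean",Q.mean(0),"cap",t.mean(0),"mid",(Q.min(0)+Q.max(0))/2,"ext",np.ptp(Q,axis=0))
E
python3 -m handwheel '[[[50,50,0],[0,0,0]],[[100,100,0],[0,0,0]],[[150,150,0],[0,0,0]],[[200,200,0],[0,0,0]],[[250,250,0],[0,0,0]],[[290,290,0],[0,0,0]],[[330,330,0],[0,0,0]],[[370,370,0],[0,0,0]],[[400,400,0],[0,0,0]],[[400,400,0],[0,0,0]]]' 255 20
```

```text
top pebble 110 ztop 0.07760758337537703 mean [0.66   0.1134 0.073 ] cap [0.6615 0.115  0.0754] mid [0.6611 0.113  0.0723] ext [0.0262 0.0258 0.0136]
top egg 399 ztop 0.09657163654589834 mean [ 0.4617 -0.0408  0.0899] cap [ 0.4623 -0.0429  0.0947] mid [ 0.4624 -0.0401  0.0882] ext [0.0393 0.0639 0.0214]
top boulder 1094 ztop 0.10101439113983618 mean [ 0.6103 -0.0643  0.0937] cap [ 0.6124 -0.0648  0.0994] mid [ 0.6118 -0.0658  0.0905] ext [0.0857 0.0854 0.0292]
top ball 493 ztop 0.11317702939686063 mean [0.5245 0.157  0.1046] cap [0.527  0.1604 0.1117] mid [0.5252 0.1588 0.1006] ext [0.0542 0.0548 0.0326]
scene pebble 102 ztop 0.07684946508517004 mean [0.6688 0.1146 0.0718] cap [0.6649 0.1157 0.0751] mid [0.6648 0.1155 0.0712] ext [0.0247 0.0252 0.0162]
scene egg 272 ztop 0.09589198669021687 mean [ 0.4753 -0.0404  0.0839] cap [ 0.4675 -0.0437  0.0947] mid [ 0.4702 -0.038   0.0827] ext [0.038  0.0638 0.0307]
scene boulder 845 ztop 0.10064324858513089 mean [ 0.6302 -0.0616  0.0912] cap [ 0.617  -0.0628  0.099 ] mid [ 0.6207 -0.0643  0.0874] ext [0.0829 0.0887 0.0326]
scene ball 374 ztop 0.11305259491208369 mean [0.5421 0.16   0.1002] cap [0.5301 0.1614 0.1118] mid [0.5377 0.161  0.0997] ext [0.0431 0.0541 0.0314]
t: 1.6
position: [0.4988, -0.1755, 0.2315]
eef_rot: [3.114, 0.415, 0.001]
wrist_force: [-0.9, -1.1, -0.4]
finger_gap: 0.003
finger_force: 0.0
```

```bash
python3 -m handwheel '[[[0,0,0],[0,0,0]],[[25,40,0],[0,0,0]],[[45,75,0],[0,0,0]],[[65,110,-10],[0,0,0]],[[85,150,-30],[0,0,0]],[[105,185,-50],[0,0,0]],[[120,210,-65],[0,0,0]],[[120,240,-80],[0,0,0]],[[120,245,-90],[0,0,0]],[[120,245,-90],[0,0,0]]]'
python3 - <<'E'
from h import *
s=arm.get_state();print(s["position"],s["qd"].round(3))
im,d=arm.grab_frame("wrist");cv2.imwrite("pics/w1.png",im[:,:,::-1])
for r in arm.spot_point("pebble_top","wrist")[:2]: print(r["p"],r["uv"],world("wrist",r["uv"],d,3))
E
```

```text
t: 2.6
position: [0.6166, 0.0677, 0.1399]
eef_rot: [-3.114, -0.416, 0.004]
wrist_force: [-0.2, 0.4, 0.9]
finger_gap: 0.002
finger_force: 0.0
[0.61660526 0.06772095 0.1398696 ] [-0.033 -0.029 -0.022 -0.005  0.022 -0.008]
0.63 [247.2, 154.6] [0.66238912 0.11362158 0.07818511]
```

View pics/w1.png

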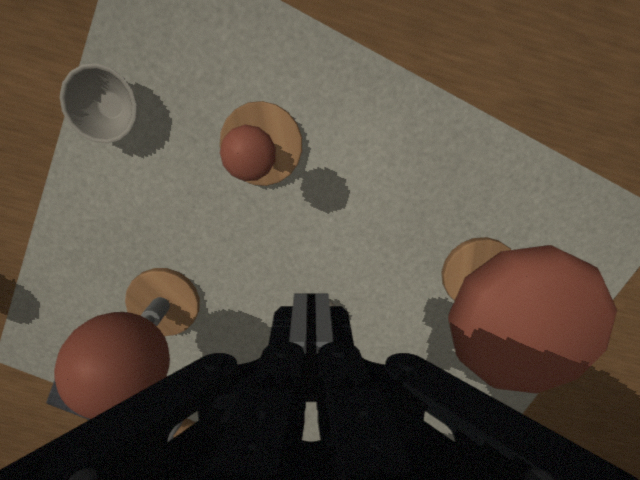

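The wrist view shows the pebble at (247,153), clear of the closed fingers, and the network's position agrees with both fixed cameras. Pebble target is (0.663, 0.114).

```bash
python3 -m handwheel '[[[0,0,0],[0,0,0]],[[15,15,0],[0,0,0]],[[30,30,0],[0,0,0]],[[45,45,-10],[0,0,0]],[[45,45,-25],[0,0,0]],[[45,45,-40],[0,0,0]],[[45,45,-50],[0,0,0]],[[45,45,-56],[0,0,0]],[[45,45,-58],[0,0,0]],[[45,45,-58],[0,0,0]]]'
python3 -m handwheel '[[[0,0,-2],[0,0,0]],[[0,0,-4],[0,0,0]],[[0,0,-6],[0,0,0]],[[0,0,-7],[0,0,0]],[[0,0,-8],[0,0,0]],[[0,0,-8],[0,0,0]],[[0,0,-8],[0,0,0]]]'
```

```text
t: 3.7
position: [0.6625, 0.1125, 0.0834]
eef_rot: [-3.114, -0.414, -0.0]
wrist_force: [-0.2, 0.8, -0.3]
finger_gap: -0.001
finger_force: 0.0
t: 4.4
position: [0.6625, 0.1128, 0.0753]
eef_rot: [-3.114, -0.415, -0.0]
wrist_force: [-0.9, -0.0, 0.9]
finger_gap: -0.002
finger_force: 0.4
```

```bash
python3 -m handwheel '[[[0,0,-1],[0,0,0]],[[0,0,-2],[0,0,0]],[[0,0,-3],[0,0,0]],[[0,0,-3],[0,0,0]],[[0,0,-3],[0,0,0]]]'
python3 -m handwheel '[[[0,0,-1],[0,0,0]],[[0,0,-2],[0,0,0]],[[0,0,-2],[0,0,0]],[[0,0,-2],[0,0,0]]]'
```

```text
t: 4.9
position: [0.6625, 0.1128, 0.0722]
eef_rot: [-3.114, -0.415, -0.0]
wrist_force: [-1.3, 1.3, 2.7]
finger_gap: 0.001
finger_force: 1.3
t: 5.3
position: [0.6626, 0.1128, 0.0703]
eef_rot: [-3.114, -0.415, -0.0]
wrist_force: [-1.5, -0.5, 2.5]
finger_gap: -0.001
finger_force: 1.6
```

```bash
python3 -m handwheel '[[[0,0,-1],[0,0,0]],[[0,0,-1],[0,0,0]],[[0,0,-1],[0,0,0]]]'
python3 - <<'E'
from h import *
f=[];z=[]
for k in range(6):
    im,d=arm.grab_frame("wrist");s=arm.get_state();f.append(s["wrist_force"]);z.append(s["position"][2])
print(np.mean(f,0),np.mean(z))
for n in("top","scene"):
    im,d=arm.grab_frame(n);i=arm.camera_info(n)
cv2.imwrite("pics/s2.png",cv2.resize(im[200:350,290:490,::-1],None,fx=4,fy=4,interpolation=cv2.INTER_CUBIC))
E
```

```text
t: 5.6
position: [0.6625, 0.1127, 0.0693]
eef_rot: [-3.114, -0.415, -0.0]
wrist_force: [-0.8, 1.0, 4.2]
finger_gap: 0.001
finger_force: 1.9
[-0.9722686   0.7716105   3.67055404] 0.0692605684436277
```

View pics/s2.png

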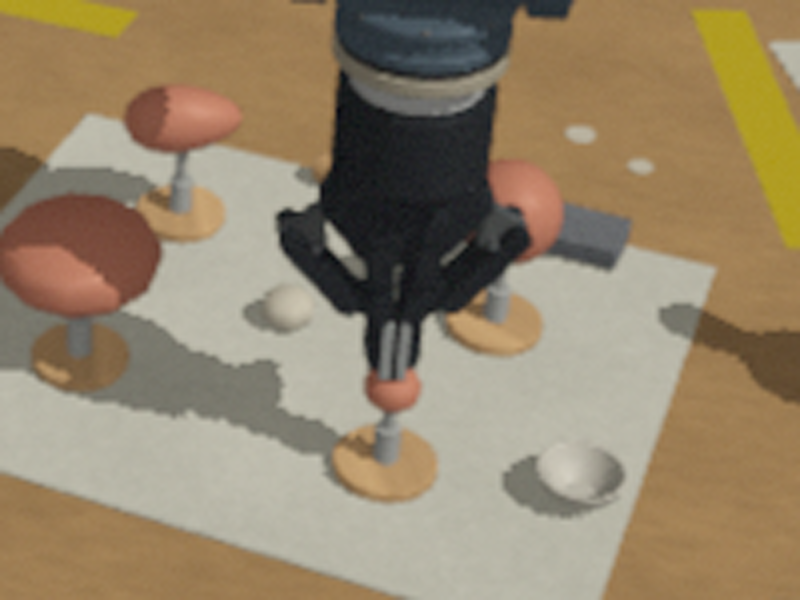

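The fingers sit centred on the pebble at crop pixel (392,388). The force reading implies 3–4 mm sunk and the position reading about 6.5 mm. I'll add 2 mm, then lift and go to the egg.

```bash
python3 -m handwheel '[[[0,0,-1],[0,0,0]],[[0,0,-2],[0,0,0]],[[0,0,-2],[0,0,0]],[[0,0,-2],[0,0,0]]]'
python3 -m handwheel '[[[0,0,5],[0,0,0]],[[0,0,20],[0,0,0]],[[0,0,40],[0,0,0]],[[0,0,60],[0,0,0]],[[0,0,75],[0,0,0]],[[-25,-20,85],[0,0,0]],[[-50,-45,85],[0,0,0]],[[-75,-65,85],[0,0,0]],[[-100,-85,85],[0,0,0]],[[-125,-105,85],[0,0,0]]]'
python3 - <<'E'
from h import *
s=arm.get_state();print(s["position"])
im,d=arm.grab_frame("scene");i=arm.camera_info("scene");K=i["camera_matrix"];T=i["extrinsics"]
v,u=np.mgrid[:480,:640]
P=np.stack([(u-K[0,2])/K[0,0]*d,-(v-K[1,2])/K[1,1]*d,-d],-1)@T[:3,:3].T+T[:3,3]
f=im.astype(float);m=(f[...,0]>1.5*f[...,1])&(np.hypot(P[...,0]-.663,P[...,1]-.114)<.06)&(P[...,2]>.046)&(P[...,2]<.09)
print(m.sum(),np.percentile(P[m][:,2],95))
E
```

```text
t: 6.4
position: [0.6626, 0.1127, 0.0674]
eef_rot: [3.114, 0.415, 0.0]
wrist_force: [-0.5, 0.0, 4.6]
finger_gap: -0.004
finger_force: 2.2
t: 7.4
position: [0.5365, 0.007, 0.1529]
eef_rot: [3.114, 0.415, 0.001]
wrist_force: [0.4, -0.8, 0.3]
finger_gap: -0.002
finger_force: 0.0
[0.53649309 0.00699941 0.15292081]
88 0.07158320694457926
```

The pebble's top now measures 5 mm lower, so it is tested. Next the egg, at (0.4645, -0.041).

```bash
python3 -m handwheel '[[[-25,-15,0],[0,0,0]],[[-50,-32,0],[0,0,0]],[[-72,-48,0],[0,0,0]],[[-72,-48,-10],[0,0,0]],[[-72,-48,-25],[0,0,0]],[[-72,-48,-40],[0,0,0]],[[-72,-48,-48],[0,0,0]],[[-72,-48,-51],[0,0,0]],[[-72,-48,-51],[0,0,0]],[[-72,-48,-51],[0,0,0]]]'
python3 - <<'E'
from h import *
im,d=arm.grab_frame("scene");print(arm.get_state()["position"])
a=cv2.resize(im[170:320,260:460,::-1],None,fx=2,fy=2,interpolation=cv2.INTER_CUBIC)
im,d=arm.grab_frame("top");b=cv2.resize(im[200:350,220:420,::-1],None,fx=2,fy=2,interpolation=cv2.INTER_CUBIC)
cv2.imwrite("pics/e1.png",np.hstack([a,b]))
E
```

```text
t: 8.45
position: [0.4659, -0.0402, 0.1017]
eef_rot: [3.114, 0.415, 0.001]
wrist_force: [0.1, 0.4, -0.1]
finger_gap: -0.001
finger_force: 0.0
[ 0.46594315 -0.0402547   0.10181464]
```

View pics/e1.png

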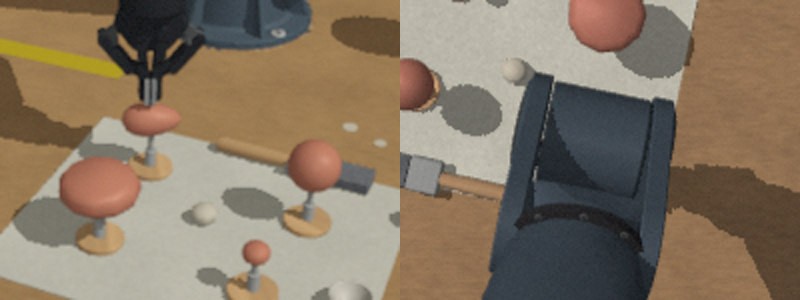

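The left half of the crop shows the fingertips at (150,100), just over the egg's top and in line with its pin at (150,155).

```bash
python3 -m handwheel '[[[-1,0,-2],[0,0,0]],[[-1,0,-4],[0,0,0]],[[-1,0,-6],[0,0,0]],[[-1,0,-7],[0,0,0]],[[-1,0,-8],[0,0,0]],[[-1,0,-8],[0,0,0]],[[-1,0,-8],[0,0,0]]]'
python3 -m handwheel '[[[0,0,-1],[0,0,0]],[[0,0,-2],[0,0,0]],[[0,0,-3],[0,0,0]],[[0,0,-3],[0,0,0]],[[0,0,-3],[0,0,0]]]'
```

```text
t: 9.25
position: [0.4645, -0.0403, 0.0933]
eef_rot: [3.114, 0.415, 0.0]
wrist_force: [-1.0, -0.5, 1.8]
finger_gap: -0.001
finger_force: 1.1
t: 9.75
position: [0.4645, -0.0403, 0.0903]
eef_rot: [3.114, 0.415, 0.0]
wrist_force: [-0.4, -0.4, 2.8]
finger_gap: 0.0
finger_force: 1.6
```

```bash
python3 -m handwheel '[[[0,0,-1],[0,0,0]],[[0,0,-2],[0,0,0]],[[0,0,-3],[0,0,0]],[[0,0,-3],[0,0,0]],[[0,0,-3],[0,0,0]]]'
python3 -m handwheel '[[[0,0,5],[0,0,0]],[[0,0,20],[0,0,0]],[[0,0,40],[0,0,0]],[[0,0,60],[0,0,0]],[[20,0,60],[0,0,0]],[[50,-5,60],[0,0,0]],[[80,-10,60],[0,0,0]],[[110,-15,60],[0,0,0]],[[135,-20,60],[0,0,0]],[[150,-23,60],[0,0,0]]]'
python3 - <<'E'
from h import *
im,d=arm.grab_frame("top");print(arm.get_state()["position"])
for n in("scene","top"):
    im,d=arm.grab_frame(n);i=arm.camera_info(n);K=i["camera_matrix"];T=i["extrinsics"]
    v,u=np.mgrid[:480,:640]
    P=np.stack([(u-K[0,2])/K[0,0]*d,-(v-K[1,2])/K[1,1]*d,-d],-1)@T[:3,:3].T+T[:3,3]
    f=im.astype(float);m=(f[...,0]>1.5*f[...,1])&(np.hypot(P[...,0]-.465,P[...,1]+.041)<.06)&(P[...,2]>.067)&(P[...,2]<.117)
    print(n,m.sum(),np.percentile(P[m][:,2],95) if m.any() else None)
    if n=="scene":cv2.imwrite("pics/e2.png",cv2.resize(im[170:320,260:460,::-1],None,fx=3,fy=3,interpolation=cv2.INTER_CUBIC))
E
```

```text
t: 10.25
position: [0.4645, -0.0402, 0.0873]
eef_rot: [-3.114, -0.415, -0.0]
wrist_force: [-0.7, -0.4, 5.1]
finger_gap: -0.001
finger_force: 2.3
t: 11.25
position: [0.6158, -0.0635, 0.1471]
eef_rot: [-3.114, -0.415, 0.0]
wrist_force: [-0.0, -0.6, 1.4]
finger_gap: 0.002
finger_force: 0.0
[ 0.61702828 -0.06383391  0.14711977]
scene 188 0.0905420118463072
top 0 None
```

View pics/e2.png

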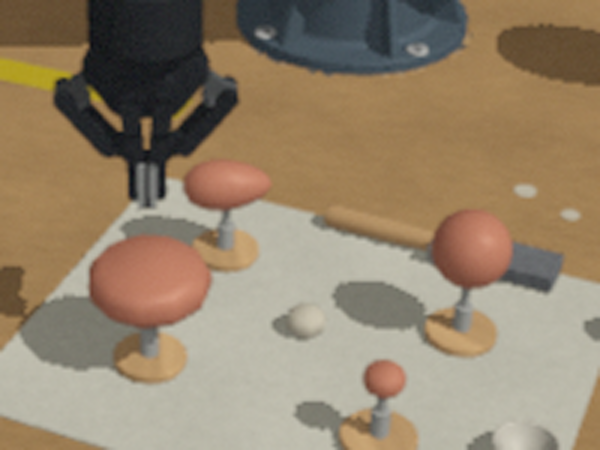

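The picture shows the egg sunk (top 95.9 → 90.5 mm) and the fingers at (147,190), above the boulder's centre. Now the boulder.

```bash
python3 -m handwheel '[[[-1,0,-10],[0,0,0]],[[-1,0,-25],[0,0,0]],[[-1,0,-36],[0,0,0]],[[-1,0,-40],[0,0,0]],[[-1,0,-42],[0,0,0]],[[-1,0,-44],[0,0,0]],[[-1,0,-46],[0,0,0]],[[-1,0,-48],[0,0,0]],[[-1,0,-50],[0,0,0]],[[-1,0,-50],[0,0,0]]]'
python3 -m handwheel '[[[0,0,-1],[0,0,0]],[[0,0,-2],[0,0,0]],[[0,0,-3],[0,0,0]],[[0,0,-3],[0,0,0]],[[0,0,-3],[0,0,0]]]'
```

```text
t: 12.4
position: [0.6137, -0.0633, 0.0973]
eef_rot: [3.114, 0.415, 0.001]
wrist_force: [-0.3, 0.4, 0.8]
finger_gap: 0.0
finger_force: 0.1
t: 12.9
position: [0.6136, -0.0633, 0.0943]
eef_rot: [3.114, 0.415, 0.0]
wrist_force: [0.8, -1.1, 2.2]
finger_gap: -0.005
finger_force: 1.5
```

```bash
python3 -m handwheel '[[[0,0,-1],[0,0,0]],[[0,0,-2],[0,0,0]],[[0,0,-3],[0,0,0]],[[0,0,-4],[0,0,0]],[[0,0,-4],[0,0,0]],[[0,0,-4],[0,0,0]]]'
python3 -m handwheel '[[[0,0,5],[0,0,0]],[[0,0,20],[0,0,0]],[[0,0,40],[0,0,0]],[[0,0,60],[0,0,0]],[[0,0,85],[0,0,0]],[[-20,-30,100],[0,0,0]],[[-50,-70,100],[0,0,0]],[[-80,-105,100],[0,0,0]],[[-110,-140,100],[0,0,0]],[[-130,-170,100],[0,0,0]]]'
python3 - <<'E'
from h import *
for n in("scene","top"):
    im,d=arm.grab_frame(n);i=arm.camera_info(n);K=i["camera_matrix"];T=i["extrinsics"]
    v,u=np.mgrid[:480,:640]
    P=np.stack([(u-K[0,2])/K[0,0]*d,-(v-K[1,2])/K[1,1]*d,-d],-1)@T[:3,:3].T+T[:3,3]
    f=im.astype(float)
    for k,s in {"pebble":(.663,.114,.076),"egg":(.465,-.041,.097),"boulder":(.614,-.064,.1),"ball":(.528,.16,.114)}.items():
        m=(f[...,0]>1.5*f[...,1])&(np.hypot(P[...,0]-s[0],P[...,1]-s[1])<.06)&(P[...,2]>s[2]-.03)&(P[...,2]<s[2]+.02)
        print(n,k,m.sum(),np.percentile(P[m][:,2],95) if m.any() else None)
    if n=="scene":cv2.imwrite("pics/b2.png",im[...,::-1])
E
```

```text
t: 13.5
position: [0.6136, -0.0633, 0.0903]
eef_rot: [3.114, 0.415, 0.0]
wrist_force: [0.5, 0.2, 4.2]
finger_gap: -0.003
finger_force: 2.1
t: 14.5
position: [0.4816, -0.2346, 0.1913]
eef_rot: [3.114, 0.414, 0.0]
wrist_force: [0.3, 0.1, -0.6]
finger_gap: -0.001
finger_force: 0.0
scene pebble 85 0.07055107342591478
scene egg 218 0.09093563039702497
scene boulder 706 0.09469553186340254
scene ball 320 0.11301480138787708
top pebble 108 0.07183957877648246
top egg 398 0.09154256237497946
top boulder 1069 0.09462979831959507
top ball 489 0.11345670757094366
```

View pics/b2.png

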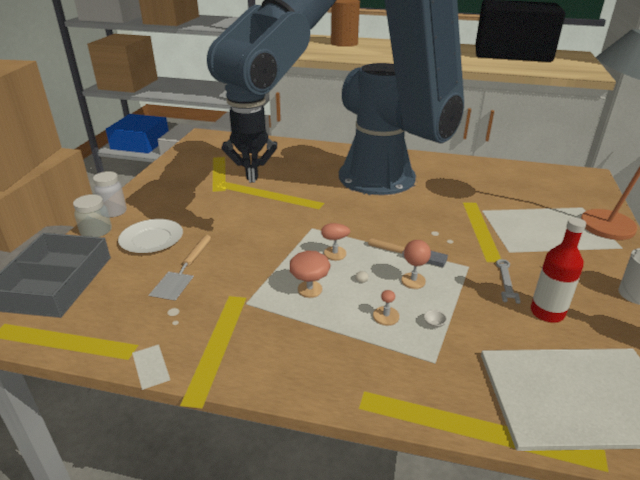

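All three stones have sunk about 5–6 mm, the ball's height is unchanged, the loose things are where they were, and the arm is clear at (250,150).

```bash
python3 -m handwheel '[[[0,0,0],[0,0,0]],[[0,0,0],[0,0,0]],[[0,0,0],[0,0,0]]]'; python3 -c "from cell import arm; print(arm.hand_in())"
```

```text
t: 14.9
position: [0.4841, -0.2324, 0.1904]
eef_rot: [-3.114, -0.417, -0.0]
wrist_force: [0.2, -0.5, -0.6]
finger_gap: -0.0
finger_force: 0.0
the job is handed in; nothing more can be done
None
```

I pressed the pebble, egg and boulder in that order; each measures about 5–6 mm down, the ball's height is unchanged, no loose thing appears moved, and the job was handed in at about 15 s (no verdict came back).

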